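# Set the work rest of a bench disc sander and clamp it

### The arm

A 6-joint arm with a two-finger parallel gripper is mounted at the origin on a cart in front of the work surface, level with it; the furniture and walls round the work are solid. World frame = base frame: x ahead of the robot, y to its left, z up, the work surface at z = 0. Lengths are in mm, angles in rad, forces in N, time in s.
With the tool pointing down it reaches from about 325 to 775 mm from the base axis. Payload 5.5 kg.
Tool frame: the origin (TCP) lies between the finger pads; the fingertips stand 8 mm ahead of it and the grasp point (between the pads) lies 11 mm behind it; z points along the fingers, y is the line along which they close (so a half turn about z gives the same grasp; the last joint's range is limited). The gripper opens to 85 mm and grips with 20 to 120 N. Pads are 22 mm wide; open, the fingers measure 114 mm over their backs; the gripper's body (76 mm by 85 mm) begins 54 mm behind the grasp point. The pads swing forward as they close: fully open they stand 13 mm farther back than shut.
Start: joints at [-1.207, 0.091, 1.231, -0, 1.82, -0.057], TCP at [245.096, -547.672, 239.275] pointing down, gripper open.
Joint ranges: [-2.87, 2.87], [-0.86, 2.18], [0.17, 2.46], [-1.51, 4.65], [0.06, 2.69], [-2.65, 2.65]. Speed limits (rad/s): [2.57, 2.57, 3.01, 3.14, 3.14, 3.14].

### API

Orientations are given as a unit quaternion [w, x, y, z].
In Python, from plant import * gives the robot as it stands.
- The arm moves only by the shell command python3 -m creep 'ROWS' [OPENING]. ROWS is JSON, a list of rows, each an object of numbers: "x", "y", "z": the shift along the world's x, y, z scaled (see below); "rx", "ry", "rz": the turn, a rotation vector about the world's x, y, z scaled (see below). In form: [{"x": .., "y": .., "z": .., "rx": .., "ry": .., "rz": ..}, ...]. A call has 1 to 8 rows; each row shifts and turns the commanded pose from where the row before left it; what a row does not reach is not made up. The controller multiplies each number of a shift by 20 cm and each number of a turn by 30 degrees. A row lasts 1/8 s, in which the tool goes at most 62.5 mm and 10.7 degrees, less where a joint would pass 70% of its speed; a pose out of reach is approached as far as the arm can. A call with a number of a shift or a turn outside -1 to 1 is refused whole. A call with a gripper value outside its range is refused whole. OPENING is the closure, from 0 (fully open) to 1 (shut), set as the call begins (- or left out, the last holds). The fingers move at their own pace and stop on an object; the grip force is fixed at half the most. Time passes only in rows, so rows that do not move let the fingers close. It gives the time, the measured TCP pose, the force, the opening and the grip force at its end, in the units of the state.
- observe(): the state, without advancing time (a new reading comes with each control period).
- read_camera(name): name is "scene" or "top" or "wrist"; returns (picture, depth): 384x512x3 uint8, red, green, blue; 384x512 float32, mm along the optical axis (not along the pixel's ray), 0 where there is no reading.
- calibration(name): a dict with "fx", "fy", "cx", "cy" (pixels), "rvec" (rotation vector, rad) and "tvec" (3), from world to camera coordinates, as OpenCV has them; the wrist camera has in their place "T_tool_cam" (4x4, takes a point from camera to tool coordinates, whose origin is the TCP and whose axes are the flange's). Camera axes: x right, y down, z forward; pixel columns grow to the right and rows downward; lengths in mm; the calibration is good to about 2 mm. A picture is of the moment at which its call begins: read the wrist's pose just before it. calibration takes no time and is no camera call.
- sign_off(): hands the job in; it is judged then, once.
Trained networks look in the newest picture that a camera, given by its name, has taken for a name from the list of things; names that differ only in an ending like _2 or _b are one class to them, and where a whole thing is asked for, a point or a joint stands for the part that bears it (a point fixed in the world has none). Each returns a list of dicts, best first, with "confidence" (0 to 1); they miss things now and then, are a little off and sometimes report something else, mostly with a low value. They report only what shows in the picture. A call takes as long as a camera call.
- find_in(camera, query): "location" ([x, y, z] in mm, in the coordinates of the camera as it stood for that picture, good to about 4 mm: the middle of the surface that is visible of it).
- trace(camera, query): "mask" (384x512 bool, what is visible of it).
- place_of(camera, query): "location" ([x, y, z] in mm, in the coordinates of the camera as it stood for that picture, good to about 4 mm: a listed point, or the origin of a listed thing).
The state is a dict: "time": time; "q": joint angles; "joint_velocities": joint speeds; "effort": joint torques, N m; "eef_pos": TCP position; "ee_rot": TCP orientation; "contact_force": force on the tool from outside, world axes, zero at the start; "torque": the same for the moment, N m; "gripper_width": finger opening in mm; "gripper_force": force on a finger pad.
Only numpy, scipy, OpenCV 4.12 (cv2) and the standard library are available. Lean on these libraries where they do the work, as an engineer would, in place of code of your own. Each camera call takes 0.05 s, during which the arm holds its last target. There are 200 camera calls.

### The job

Set the gap on the small bench disc sander: with a fingertip on top of the knurled adjuster wheel, roll the wheel in repeated strokes until the table's working edge stands level with the long gauge line beside it (a 4 mm gap), never letting the table meet the disc or pushing the table itself. Then press the ball of the clamp lever fully down with the fingertip to lock the table. Pinch and lift nothing, and leave the things lying round the sander where they are.

Things in the scene. Friction and masses are not known exactly. Their poses are not given: they have to be found in the camera images.
- sander: Grey bench disc sander bolted to the trolley, 255 mm long, 200 wide, 190 high. Origin on the trolley top straight below the middle of the adjuster wheel, its front end; x runs along the screw from the wheel to the disc (away from the robot), y left, z up. The upright 125 mm abrasive disc faces the wheel at x = 145 mm; its guard is 177 mm high. A bracket 52 wide, 64 high stands at x = 20 to 32.
- wheel_top (a point): Top of the knurled steel adjuster wheel (44 mm diameter, 18 wide), 68 mm above the trolley; does not turn with it; sander's axes. The wheel turns about the sander's x. Rolling its top to -y (right, seen from the robot) closes the gap: 8 mm a turn, so 10 mm of rim travel moves the table 0.58 mm. About 2 N along the rim turns it and it stays where left; a fingertip may slip a little.
- wheel_axis (a point): Middle of the adjuster wheel, on its axis, 46 mm above the trolley. Same axes as the sander.
- rest (a joint): Gap in m between the table's working (far) edge and the face of the disc: 0 = touching, grows as the table moves back towards the robot, up to 0.026. At the gauge line it is 0.004. The screw is stiff: pushing the table itself does not move it.
- gauge_line (a point): Fixed: the table-side end of the long black line across the aluminium gauge strip, 4 mm in front of the disc's face, 94 mm high. The strip is 20 mm wide and lies 2.5 mm beside the table's right edge, level with its top. The other, short lines of the strip are 4 mm apart.
- rest_edge (a point): Right-hand end of the working (far) edge of the flat steel work table, top corner; moves with the table; level with gauge_line along the sander's x when set. The table is 144 mm wide in y, 76 deep in x, 10 thick, its top 94 mm high; it stands between wheel and disc, slides along x, and its near edge stays 43 mm or more from the wheel's middle.
- lever_ball (a point): Centre of the black ball (24 mm) on the clamp lever left of the table (sander y = 102 mm). The lever swings in the upright x-z plane about a pivot at sander x = 82 mm, 46 high; ball 66 mm from the pivot. Raised (free): ball 96 mm high at x = 39; fully down (clamped): lever level and pointing to the robot, ball 46 high at x = 16.
- lever (a joint): Clamp lever, rad: 0 = fully raised (free), 0.87 = fully down at its stop (clamped). Takes about 3 to 5 N downward on the ball and stays where it is left. From about 0.5 on its pad brakes the table, and the wheel gets stiff.
- spare_discs: Bystander: flat stack of yellow sanding discs, 75 mm across, 10 mm high, lying to the right of the sander. Origin at the middle of its underside.
- sanding_block: Bystander: black hand sanding block, 64 x 118 x 31 mm, lying to the right of the sander. Origin at the middle of its underside.
- marker_pen: Bystander: marker pen, 130 mm long, 14 mm thick, lying to the left of the sander. Origin at the middle of its underside.

How it is judged (in metres and radians):
On the way, in this order (a step that is already met when the one before it is completed fails the run):
1. the wheel has brought the table's edge to the gauge line (gap 2 to 6 mm) while the clamp lever is still raised (value of joint rest between 0.002 and 0.006 m and value of joint lever below 0.4 rad), for 0.2 s.
2. the clamp lever is pressed fully down (value of joint lever above 0.74 rad), for 0.2 s.
At the end, for the whole second after the job is handed in: The table's working edge stands within 2 mm of the gauge line (gap to the disc 2 to 6 mm), the clamp lever is down within 0.13 rad of its stop, and the bystanders lie within 20 mm of where they were (value of joint rest between 0.002 and 0.006 m and value of joint lever above 0.74 rad and distance of each of spare_discs, sanding_block, marker_pen from where it was at the start of the episode below 0.02 m); the robot touches nothing.
It fails at once if the table met the disc (gap under 0.7 mm) (value of joint rest below 0.0007 m).
It fails at once if the table was pushed or pressed on directly (over 3 N) (contact force between any of the arm, the fingers and rest above 3 N).
It fails at once if the adjuster wheel was pinched between the fingers instead of rolled under a fingertip (contact force between the fingers and wheel above 0.5 N and distance between the grasp point and wheel_axis below 0.03 m).
It fails at once if the lever's ball was pinched between the fingers instead of pressed (contact force between the fingers and lever above 0.5 N and distance between the grasp point and lever_ball below 0.022 m).
It fails at once if a bystander was lifted or shoved away (distance of any of spare_discs, sanding_block, marker_pen from where it was at the start of the episode above 0.03 m).
It also fails if it takes over 58 s, if anything falls off the work surface, if the arm or the gripper's body presses on something with over 40 N, if the wrist force passes 120 N, or if a joint passes its speed limit or range.

## Working session

There is one attempt and no reset: what is moved stays moved. The work goes in short steps, Python scripts to look and compute and a shell command to move; the robot and the scene stay as the last step left them, time stands still between calls to the robot, and variables do not carry over. Pictures are saved under pics/ and viewed, at most 10 in all, crops included, and the job is handed in when it is done.

```bash
mkdir -p pics; ls
cat > h.py <<'E'
from plant import *
import numpy as np, cv2
from scipy.spatial.transform import Rotation as R
def w2c(cam):
    c=calibration(cam)
    if 'T_tool_cam' in c:
        s=observe(); q=s['ee_rot']; T=np.eye(4); T[:3,:3]=R.from_quat([q[1],q[2],q[3],q[0]]).as_matrix(); T[:3,3]=s['eef_pos']
        return np.linalg.inv(T@np.array(c['T_tool_cam'])),c
    T=np.eye(4); T[:3,:3]=cv2.Rodrigues(np.array(c['rvec'],float))[0]; T[:3,3]=np.array(c['tvec']).ravel(); return T,c
def world(T,p): return (np.linalg.inv(T)@np.append(p,1))[:3]
def proj(T,c,p):
    a=(T@np.append(p,1))[:3]; return np.array([c['fx']*a[0]/a[2]+c['cx'],c['fy']*a[1]/a[2]+c['cy']])
def cloud(T,c,d):
    v,u=np.mgrid[:d.shape[0],:d.shape[1]]; P=np.stack([(u-c['cx'])/c['fx']*d,(v-c['cy'])/c['fy']*d,d],-1)
    M=np.linalg.inv(T); return P@M[:3,:3].T+M[:3,3]
E
cat > a.py <<'E'
from h import *
s=observe(); print(s['time'],s['eef_pos'],s['ee_rot'],s['contact_force'])
for cam in('scene','top'):
    T,c=w2c(cam); im,d=read_camera(cam); cv2.imwrite(f'pics/{cam}0.png',im[...,::-1])
    for n in('sander','wheel_top','wheel_axis','gauge_line','rest_edge','lever_ball','spare_discs','sanding_block','marker_pen'):
        for r in place_of(cam,n)[:1]:
            w=world(T,r['location']); print(cam,n,w.round(1),round(r['confidence'],2),proj(T,c,w).round())
E
python3 a.py
```

```text
pics
0.0 [ 244.99841744 -547.39890097  238.15858113] [-9.58651505e-04  9.77942121e-01  2.08873815e-01 -1.38425137e-04] [ 0.2452133   0.39075678 -0.24530268]
scene sander [ 4.631e+02 -6.700e+01 -4.000e-01] 0.7 [237. 242.]
scene wheel_top [462.4 -68.8  64.1] 0.67 [237. 227.]
scene wheel_axis [466.1 -68.5  45.9] 0.78 [238. 231.]
scene gauge_line [ 615.3 -107.4   92.7] 0.82 [301. 208.]
scene rest_edge [ 602.8 -108.4   93.2] 0.73 [297. 210.]
scene lever_ball [475.3  36.9  93. ] 0.47 [223. 188.]
scene spare_discs [ 5.105e+02 -2.220e+02 -5.000e-01] 0.85 [285. 284.]
scene sanding_block [ 611.2 -218.9   -1.3] 0.77 [321. 266.]
scene marker_pen [585.4 106.5  -2.7] 0.56 [251. 183.]
top sander [463.9 -67.6   1.2] 0.9 [286. 220.]
top wheel_top [462.7 -68.6  67.2] 0.64 [289. 219.]
top wheel_axis [464.9 -67.7  46.1] 0.84 [287. 219.]
top gauge_line [ 619.  -109.6   93.5] 0.95 [308. 147.]
top rest_edge [ 608.7 -105.8   94.7] 0.94 [307. 152.]
top lever_ball [474.7  38.2  90.7] 0.73 [240. 213.]
top spare_discs [ 512.9 -217.8   -3.8] 0.62 [348. 201.]
top sanding_block [ 615.3 -224.4   -1.8] 0.72 [350. 159.]
top marker_pen [584.1 105.    2.7] 0.52 [214. 170.]
```

```bash
python3 - <<'E'
import cv2,numpy as np
a=cv2.imread('pics/scene0.png')[130:310,180:380];b=cv2.imread('pics/top0.png')[110:260,190:390]
cv2.imwrite('pics/c0.png',np.hstack([cv2.resize(a,(400,360)),cv2.resize(b,(400,360))]))
E
python3 -c "
from h import *
print(calibration('wrist'))"
```

```text
{'fx': 281.1497928032374, 'fy': 281.1497928032374, 'cx': 256.5531892888489, 'cy': 195.13440058517506, 'T_tool_cam': array([[ 3.94364698e-04, -9.59139947e-01, -2.82931804e-01,
         7.16604321e+01],
       [ 9.99999837e-01,  4.95204693e-04, -2.84895400e-04,
         9.95195404e-01],
       [ 4.13363717e-04, -2.82931645e-01,  9.59139986e-01,
        -1.33026484e+02],
       [ 0.00000000e+00,  0.00000000e+00,  0.00000000e+00,
         1.00000000e+00]])}
```

View pics/c0.png

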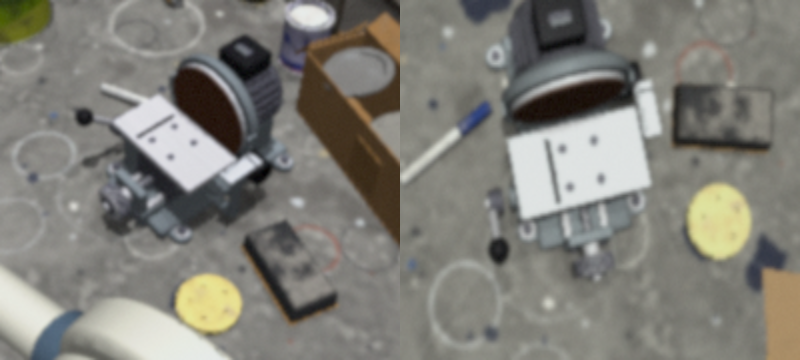

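```bash
python3 -m creep '[{"x":0.13,"y":0.2,"rz":-0.05},{"x":0.14,"y":0.24,"rz":-0.05},{"x":0.14,"y":0.24,"rz":-0.05},{"x":0.13,"y":0.26,"rz":-0.05},{"x":0.13,"y":0.26,"rz":-0.05},{"x":0.13,"y":0.26,"rz":-0.05},{"x":0.13,"y":0.26,"rz":-0.05}]' 1; python3 -m creep '[{"x":0.13,"y":0.26},{"x":0.03,"y":0.24},{"y":0.17},{}]'
```

```text
invalid input
invalid input
```

```bash
python3 -m creep '[{"x":0.13,"y":0.2,"z":0,"rx":0,"ry":0,"rz":-0.05},{"x":0.14,"y":0.24,"z":0,"rx":0,"ry":0,"rz":-0.05},{"x":0.14,"y":0.24,"z":0,"rx":0,"ry":0,"rz":-0.05},{"x":0.13,"y":0.26,"z":0,"rx":0,"ry":0,"rz":-0.05},{"x":0.13,"y":0.26,"z":0,"rx":0,"ry":0,"rz":-0.05},{"x":0.13,"y":0.26,"z":0,"rx":0,"ry":0,"rz":-0.05},{"x":0.13,"y":0.26,"z":0,"rx":0,"ry":0,"rz":-0.05}]' 1
```

```text
time: 1.88
eef_pos: [431.6, -201.9, 239.5]
ee_rot: [0.0, 0.993, 0.118, 0.0]
contact_force: [0.5, -0.3, -0.2]
gripper_width: -0.1
gripper_force: 0.0
```

```bash
python3 -m creep '[{"x":0.08,"y":0.25,"z":0,"rx":0,"ry":0,"rz":0},{"x":0.08,"y":0.25,"z":0,"rx":0,"ry":0,"rz":-0.01},{"x":0,"y":0.15,"z":0,"rx":0,"ry":0,"rz":0},{"x":0,"y":0,"z":0,"rx":0,"ry":0,"rz":0}]'
cat > b.py <<'E'
from h import *
import sys
s=observe(); print(s['time'],np.round(s['eef_pos'],1),np.round(s['ee_rot'],3),s['contact_force'])
T,c=w2c('wrist'); im,d=read_camera('wrist'); cv2.imwrite(f'pics/{sys.argv[1]}.png',cv2.resize(im[...,::-1],(768,576),interpolation=cv2.INTER_CUBIC))
np.save('d.npy',d); np.save('im.npy',im); np.save('T.npy',T)
for n in sys.argv[2:]:
    for r in place_of('wrist',n)[:1]:
        w=world(T,r['location']); print(n,w.round(1),round(r['confidence'],2),(proj(T,c,w)*1.5).round())
E
python3 b.py w1 wheel_top wheel_axis gauge_line rest_edge lever_ball
```

```text
time: 2.38
eef_pos: [463.2, -71.9, 239.6]
ee_rot: [-0.0, 0.993, 0.118, 0.0]
contact_force: [0.7, 0.0, 0.5]
gripper_width: 0.0
gripper_force: 0.0
2.375 [463.2 -71.9 239.6] [-0.     0.993  0.118  0.   ] [0.67483117 0.01986091 0.45423817]
wheel_top [462.4 -66.6  67.4] 0.7 [376. 269.]
wheel_axis [460.4 -67.6  44.2] 0.7 [378. 265.]
gauge_line [ 617.1 -106.4   96.2] 0.93 [503.  44.]
rest_edge [ 605.1 -108.    87.9] 0.61 [496.  70.]
lever_ball [474.5  38.5  87.2] 0.71 [228. 223.]
```

View pics/w1.png

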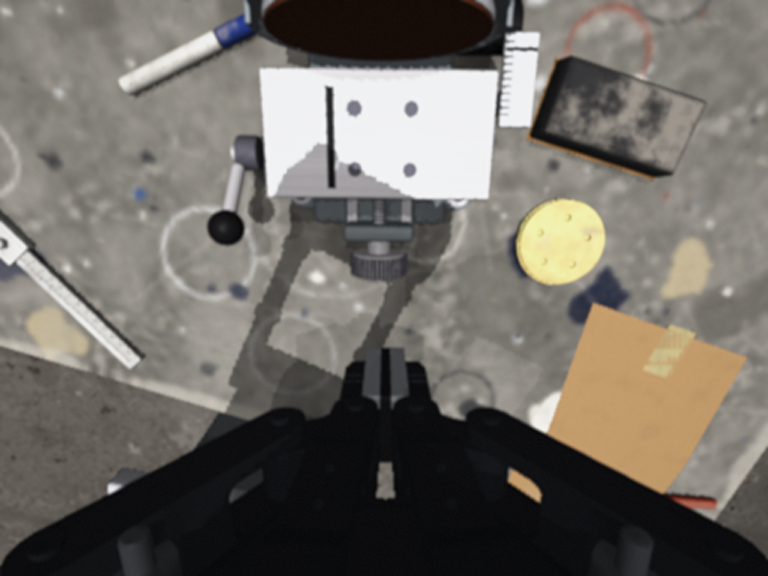

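```bash
cat > g.py <<'E'
from h import *
import sys
T=np.load('T.npy'); c=calibration('wrist'); M=np.linalg.inv(T)
def pl(u,v,z):
    d=M[:3,:3]@np.array([(u/1.5-c['cx'])/c['fx'],(v/1.5-c['cy'])/c['fy'],1]); return M[:3,3]+d*(z-M[2,3])/d[2]
a=list(map(float,sys.argv[1:]))
P=[pl(*a[i:i+3]) for i in range(0,len(a),3)]
for p in P: print(p.round(1))
E
python3 g.py 503 48 94 538 47 94 497 71 94 262 68 94 376 266 60 353 252 68 404 252 68 384 350 231
python3 - <<'E'
import numpy as np,cv2
im=np.load('im.npy'); print(im[20:52,338:346].mean(-1).round().astype(int)); print(im[36:56,322:330].mean(-1).astype(int))
E
```

```text
[ 615.6 -107.6   94. ]
[ 620.9 -127.5   94. ]
[ 603.1 -108.    94. ]
[571.9  28.6  94. ]
[462.7 -66.1  60. ]
[470.7 -47.   68. ]
[479.5 -83.3  68. ]
[471.4 -70.6 231. ]
[[ 36  36  38  42  47  61  80  88]
 [ 65  62  69  83  96 125 160 176]
 [115 114 131 154 167 190 219 235]
 [170 173 192 215 222 230 238 241]
 [204 217 230 239 240 239 240 240]
 [210 231 237 238 238 238 240 240]
 [179 205 214 216 221 231 238 240]
 [138 163 179 183 195 222 236 240]
 [165 190 205 210 216 230 238 241]
 [211 228 237 237 237 237 239 241]
 [217 227 231 233 230 224 222 228]
 [173 175 177 176 171 158 153 166]
 [115  98  96  98 104 101  98 103]
 [142 123 117 121 146 160 162 157]
 [208 203 195 194 215 229 229 226]
 [237 236 232 228 237 242 242 241]
 [213 219 218 219 232 239 241 241]
 [165 181 185 195 221 236 240 241]
 [182 201 207 212 227 237 240 240]
 [228 236 237 236 237 239 240 240]
 [239 239 239 239 240 241 240 240]
 [221 221 222 228 235 240 240 240]
 [187 188 189 207 230 238 240 240]
 [209 210 210 221 233 239 240 240]
 [238 238 236 237 239 241 241 240]
 [241 239 239 239 240 241 240 240]
 [219 223 225 231 238
[... 190 characters left out ...]
[[ 17  15  15  16  17  23  30  34]
 [ 29  27  27  26  31  43  60  70]
 [ 37  36  37  36  41  58  83  95]
 [ 40  39  40  39  42  58  81  97]
 [ 39  39  38  39  41  50  69  89]
 [ 40  39  39  40  42  46  61  81]
 [ 39  39  39  39  44  50  56  74]
 [ 39  38  38  40  45  50  56  69]
 [ 39  37  39  40  47  53  55  62]
 [ 55  54  55  54  60  63  64  68]
 [108 114 116 115 116 116 116 117]
 [179 189 195 194 193 194 193 193]
 [230 235 238 238 238 237 237 237]
 [240 241 242 241 241 241 242 242]
 [241 241 241 241 241 241 241 242]
 [241 240 240 240 241 241 241 242]
 [240 240 241 240 240 241 241 241]
 [241 241 240 240 241 241 241 242]
 [240 240 241 240 241 241 241 241]
 [241 240 241 240 240 240 241 240]]
```

```bash
python3 -m creep '[{"x":-0.027,"y":0.073,"z":-0.25,"rx":0,"ry":0,"rz":-0.02},{"x":0,"y":0,"z":-0.28,"rx":0,"ry":0,"rz":0},{"x":0,"y":0,"z":-0.2,"rx":0,"ry":0,"rz":0},{"x":0,"y":0,"z":-0.06,"rx":0,"ry":0,"rz":0},{"x":0,"y":0,"z":0,"rx":0,"ry":0,"rz":0}]'
```

```text
time: 3.3
eef_pos: [457.7, -59.5, 81.6]
ee_rot: [-0.0, 0.994, 0.11, -0.0]
contact_force: [-0.3, -0.3, 0.7]
gripper_width: 0.5
gripper_force: 0.0
```

Step down until contact.

```bash
python3 -m creep '[{"x":0,"y":0.01,"z":-0.02,"rx":0,"ry":0,"rz":0},{"x":0,"y":0,"z":0,"rx":0,"ry":0,"rz":0}]'; python3 -m creep '[{"x":0,"y":0,"z":-0.01,"rx":0,"ry":0,"rz":0},{"x":0,"y":0,"z":0,"rx":0,"ry":0,"rz":0}]'
```

```text
time: 3.55
eef_pos: [458.5, -57.2, 78.7]
ee_rot: [0.0, 0.994, 0.111, 0.001]
contact_force: [0.5, -0.2, 0.5]
gripper_width: 0.0
gripper_force: 0.0
time: 3.8
eef_pos: [458.1, -57.1, 75.7]
ee_rot: [0.0, 0.994, 0.111, 0.001]
contact_force: [0.4, -1.0, 0.8]
gripper_width: 0.1
gripper_force: 0.4
```

```bash
python3 b.py w2 wheel_top
```

```text
3.8 [458.1 -57.1  75.7] [0.    0.994 0.111 0.001] [ 0.38979074 -0.97429829  0.84370872]
wheel_top [462.7 -68.   66.8] 0.55 [414. 365.]
```

View pics/w2.png

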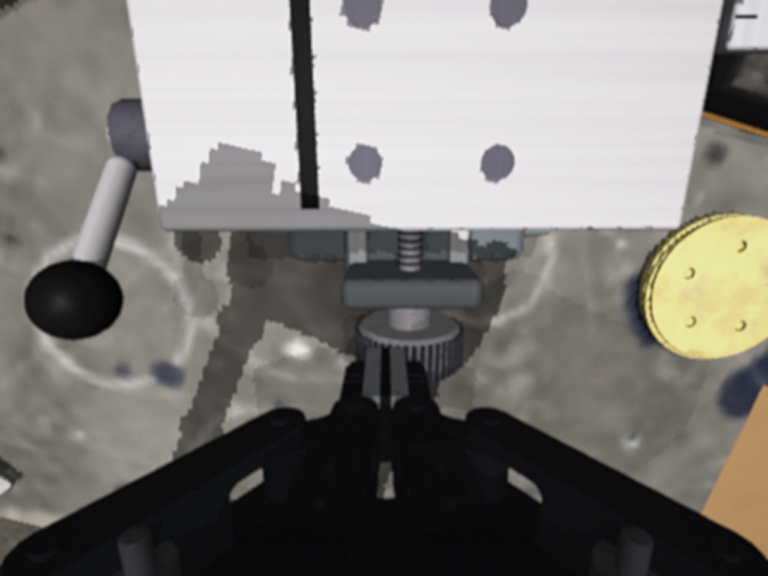

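```bash
python3 -m creep '[{"x":0,"y":0,"z":-0.01,"rx":0,"ry":0,"rz":0},{"x":0.007,"y":-0.03,"z":0,"rx":0,"ry":0,"rz":0}]'; python3 -m creep '[{"x":0.007,"y":-0.03,"z":0,"rx":0,"ry":0,"rz":0}]';  python3 -m creep '[{"x":0.007,"y":-0.03,"z":-0.002,"rx":0,"ry":0,"rz":0}]'; python3 -m creep '[{"x":0.007,"y":-0.03,"z":-0.004,"rx":0,"ry":0,"rz":0}]'
```

```text
time: 4.15
eef_pos: [459.5, -62.7, 75.8]
ee_rot: [-0.0, 0.994, 0.111, 0.001]
contact_force: [-5.3, 1.6, 13.1]
gripper_width: 0.0
gripper_force: 6.2
time: 4.28
eef_pos: [461.1, -69.2, 75.8]
ee_rot: [0.0, 0.994, 0.111, 0.001]
contact_force: [-4.1, 1.2, 11.9]
gripper_width: 0.1
gripper_force: 6.1
time: 4.4
eef_pos: [462.5, -75.4, 75.5]
ee_rot: [0.0, 0.994, 0.111, 0.001]
contact_force: [-4.4, -0.3, 10.8]
gripper_width: 0.1
gripper_force: 5.0
time: 4.53
eef_pos: [463.8, -81.6, 73.9]
ee_rot: [0.001, 0.994, 0.111, 0.001]
contact_force: [-0.6, 0.4, 3.1]
gripper_width: 0.0
gripper_force: 1.6
```

```bash
python3 -m creep '[{"x":0,"y":0,"z":0.04,"rx":0,"ry":0,"rz":0},{"x":-0.034,"y":0.150,"z":0,"rx":0,"ry":0,"rz":0},{"x":0,"y":0,"z":-0.042,"rx":0,"ry":0,"rz":0},{"x":0.007,"y":-0.031,"z":0.006,"rx":0,"ry":0,"rz":0},{"x":0.007,"y":-0.031,"z":0.001,"rx":0,"ry":0,"rz":0},{"x":0.007,"y":-0.031,"z":0,"rx":0,"ry":0,"rz":0},{"x":0.007,"y":-0.031,"z":-0.001,"rx":0,"ry":0,"rz":0},{"x":0.007,"y":-0.031,"z":-0.006,"rx":0,"ry":0,"rz":0}]'; python3 b.py w3
python3 - <<'E'
from h import *
import subprocess
im=np.load('im.npy').mean(-1); 
for u in (200,300,330): print(u,im[135:170,u].astype(int))
E
```

```text
time: 5.52
eef_pos: [464.4, -83.0, 73.2]
ee_rot: [0.001, 0.994, 0.111, 0.001]
contact_force: [0.9, 0.7, 3.4]
gripper_width: -0.0
gripper_force: 1.2
5.525 [464.4 -83.   73.2] [0.001 0.994 0.111 0.001] [0.86743179 0.65435861 3.43352425]
200 [145 146 146 146 145 145 146 146 141 125 108  94  95 101 104 104 105 106
 108 109 108 109 109 110 110 110 111 113 117 123 134 143 146 148 147]
300 [233 233 233 233 234 233 234 234 230 206 169 136 132 135 136 137 138 137
 126 104  80  71  70  66  65  66  65  65  65  67  76  84  87  87  84]
330 [233 232 233 233 233 233 234 233 222 192 152 106 100 151 211 237 239 236
 215 176 152 145 149 165 176 178 177 171 147 114 100  99 100  98  95]
```

```bash
cat > n.py <<'E'
from h import *
import sys
def near(im,T,c):
    g=im.mean(-1); M=np.linalg.inv(T); ex=np.array([.9748,.2233,0]); out=[]
    for u in range(275,325,5):   # native columns
        col=g[100:190,u]; hi=np.median(g[105:115,u]); lo=135
        th=(hi+lo)/2; k=np.argmax(col<th); v=100+k-1+(col[k-1]-th)/(col[k-1]-col[k])
        d=M[:3,:3]@np.array([(u-c['cx'])/c['fx'],(v-c['cy'])/c['fy'],1]); p=M[:3,3]+d*(94-M[2,3])/d[2]
        out.append((p-[462,-67,0])@ex)
    return np.median(out),np.std(out)
if __name__=='__main__':
    c=calibration('wrist')
    if len(sys.argv)>1:
        T,c=w2c('wrist'); im,_=read_camera('wrist'); s=observe(); print(s['time'],s['eef_pos'])
    else: im=np.load('im.npy'); T=np.load('T.npy')
    print(near(im,T,c))
E
python3 n.py
python3 - <<'E'
from h import *; from n import near
im=cv2.resize(cv2.imread('pics/w2.png'),(512,384),interpolation=cv2.INTER_AREA)
T=np.eye(4);T[:3,:3]=R.from_quat([.994,.111,.001,0]).as_matrix();T[:3,3]=[458.1,-57.1,75.7]
c=calibration('wrist'); print(near(im,np.linalg.inv(T@c['T_tool_cam']),c))
E
```

```text
(np.float64(58.18736531528206), np.float64(4.89658193603796))
(np.float64(54.673636852958104), np.float64(0.872411827282993))
```

```bash
python3 -m creep '[{"x":0,"y":0,"z":0.04,"rx":0,"ry":0,"rz":0},{"x":-0.035,"y":0.155,"z":0,"rx":0,"ry":0,"rz":0},{"x":0,"y":0,"z":-0.04,"rx":0,"ry":0,"rz":0},{"x":0.007,"y":-0.031,"z":0.006,"rx":0,"ry":0,"rz":0},{"x":0.007,"y":-0.031,"z":0.001,"rx":0,"ry":0,"rz":0},{"x":0.007,"y":-0.031,"z":0,"rx":0,"ry":0,"rz":0},{"x":0.007,"y":-0.031,"z":-0.001,"rx":0,"ry":0,"rz":0},{"x":0.007,"y":-0.031,"z":-0.006,"rx":0,"ry":0,"rz":0}]'; python3 n.py 1; python3 -m creep '[{"x":0,"y":0,"z":0.04,"rx":0,"ry":0,"rz":0},{"x":-0.035,"y":0.155,"z":0,"rx":0,"ry":0,"rz":0},{"x":0,"y":0,"z":-0.04,"rx":0,"ry":0,"rz":0},{"x":0.007,"y":-0.031,"z":0.006,"rx":0,"ry":0,"rz":0},{"x":0.007,"y":-0.031,"z":0.001,"rx":0,"ry":0,"rz":0},{"x":0.007,"y":-0.031,"z":0,"rx":0,"ry":0,"rz":0},{"x":0.007,"y":-0.031,"z":-0.001,"rx":0,"ry":0,"rz":0},{"x":0.007,"y":-0.031,"z":-0.006,"rx":0,"ry":0,"rz":0}]'; python3 n.py 1
```

```text
time: 6.58
eef_pos: [464.2, -83.1, 73.1]
ee_rot: [0.001, 0.994, 0.111, 0.001]
contact_force: [-0.6, -1.1, 3.7]
gripper_width: -0.1
gripper_force: 1.5
6.625 [464.19530911 -83.73175676  72.44619007]
(np.float64(60.33555377419085), np.float64(0.14942053799680838))
time: 7.62
eef_pos: [464.1, -83.1, 73.1]
ee_rot: [0.001, 0.994, 0.111, 0.001]
contact_force: [0.2, -0.1, 4.2]
gripper_width: -0.3
gripper_force: 1.6
7.675 [464.15842606 -83.68952973  72.42754465]
(np.float64(62.450369581132534), np.float64(0.07198039711977869))
```

```bash
python3 -m creep '[{"x":0,"y":0,"z":0.04,"rx":0,"ry":0,"rz":0},{"x":-0.035,"y":0.155,"z":0,"rx":0,"ry":0,"rz":0},{"x":0,"y":0,"z":-0.04,"rx":0,"ry":0,"rz":0},{"x":0.007,"y":-0.031,"z":0.006,"rx":0,"ry":0,"rz":0},{"x":0.007,"y":-0.031,"z":0.001,"rx":0,"ry":0,"rz":0},{"x":0.007,"y":-0.031,"z":0,"rx":0,"ry":0,"rz":0},{"x":0.007,"y":-0.031,"z":-0.001,"rx":0,"ry":0,"rz":0},{"x":0.007,"y":-0.031,"z":-0.006,"rx":0,"ry":0,"rz":0}]'; python3 n.py 1; python3 -m creep '[{"x":0,"y":0,"z":0.25,"rx":0,"ry":0,"rz":0},{"x":0,"y":0,"z":0.25,"rx":0,"ry":0,"rz":0},{"x":0,"y":0,"z":0,"rx":0,"ry":0,"rz":0},{"x":0,"y":0,"z":0,"rx":0,"ry":0,"rz":0}]'; python3 b.py w4 gauge_line rest_edge
python3 - <<'E'
import cv2
im=cv2.imread('pics/w4.png')[0:150,430:630]; cv2.imwrite('pics/w4c.png',cv2.resize(im,(800,600),interpolation=cv2.INTER_CUBIC))
E
```

```text
time: 8.68
eef_pos: [464.1, -83.1, 73.1]
ee_rot: [0.001, 0.994, 0.111, 0.001]
contact_force: [0.0, 0.1, 3.8]
gripper_width: -0.0
gripper_force: 1.6
8.725 [464.16953469 -83.68007851  72.43343963]
(np.float64(64.60307916223306), np.float64(0.12109622791092797))
time: 9.22
eef_pos: [463.1, -82.2, 170.5]
ee_rot: [-0.0, 0.994, 0.111, -0.001]
contact_force: [1.0, 0.2, -0.3]
gripper_width: 0.2
gripper_force: 0.0
9.225 [463.1 -82.2 170.5] [-0.     0.994  0.111 -0.001] [ 0.99910621  0.24944751 -0.33152991]
gauge_line [ 613.1 -225.4   -6.9] 0.39 [639. 102.]
```

View pics/w4c.png

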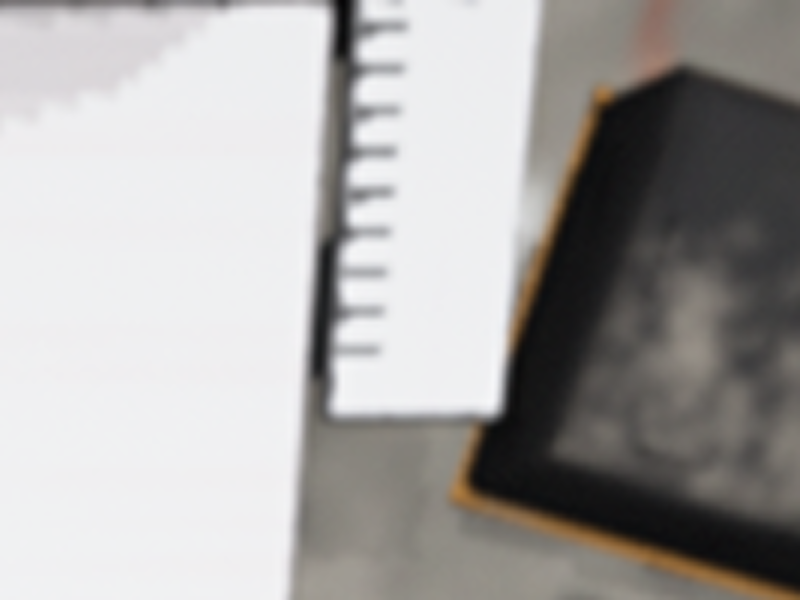

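```bash
python3 -m creep '[{"x":0,"y":0,"z":0.25,"rx":0,"ry":0,"rz":0},{"x":0,"y":0,"z":0.06,"rx":0,"ry":0,"rz":0},{"x":0,"y":0,"z":0,"rx":0,"ry":0,"rz":0}]'; python3 b.py w5 gauge_line rest_edge
python3 - <<'E'
import cv2
im=cv2.imread('pics/w5.png')[0:150,420:620]; cv2.imwrite('pics/w5c.png',cv2.resize(im,(800,600),interpolation=cv2.INTER_CUBIC))
E
```

```text
time: 9.75
eef_pos: [463.7, -82.1, 233.7]
ee_rot: [0.0, 0.994, 0.111, 0.0]
contact_force: [0.4, 0.3, 0.0]
gripper_width: 0.0
gripper_force: 0.0
9.75 [463.7 -82.1 233.7] [0.    0.994 0.111 0.   ] [0.35677809 0.30696067 0.04204578]
gauge_line [ 618.6 -108.7   95.4] 0.56 [489.  34.]
rest_edge [ 615.9 -107.1   90. ] 0.77 [483.  41.]
```

View pics/w5c.png

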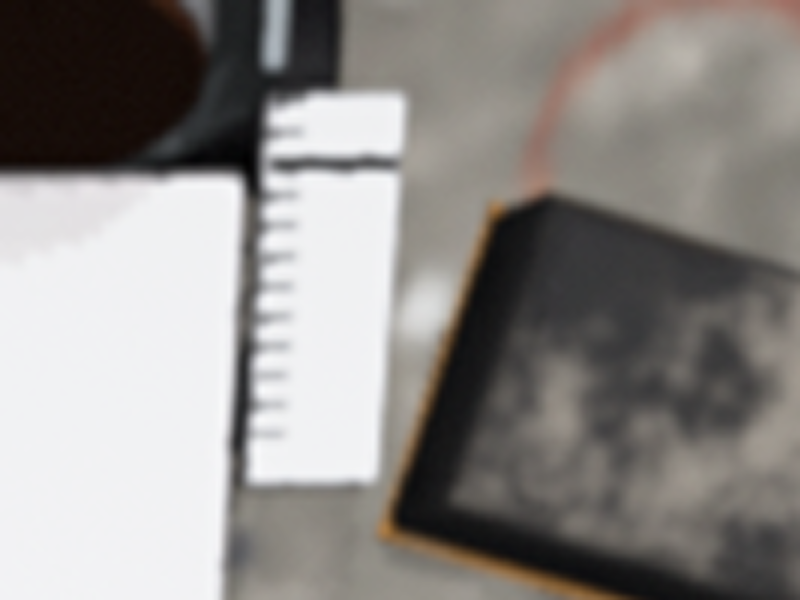

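```bash
python3 -m creep '[{"x":-0.03,"y":0.132,"z":-0.2,"rx":0,"ry":0,"rz":0},{"x":0,"y":0,"z":-0.25,"rx":0,"ry":0,"rz":0},{"x":0,"y":0,"z":-0.25,"rx":0,"ry":0,"rz":0},{"x":0,"y":0,"z":-0.075,"rx":0,"ry":0,"rz":0},{"x":0,"y":0,"z":0,"rx":0,"ry":0,"rz":0}]';python3 -m creep '[{"x":0,"y":0,"z":-0.025,"rx":0,"ry":0,"rz":0},{"x":0.006,"y":-0.027,"z":0.001,"rx":0,"ry":0,"rz":0},{"x":0.006,"y":-0.027,"z":0,"rx":0,"ry":0,"rz":0},{"x":0.006,"y":-0.027,"z":0,"rx":0,"ry":0,"rz":0},{"x":0.006,"y":-0.027,"z":-0.001,"rx":0,"ry":0,"rz":0},{"x":0,"y":0,"z":0,"rx":0,"ry":0,"rz":0}]'; python3 n.py 1
```

```text
time: 10.52
eef_pos: [456.9, -55.5, 78.0]
ee_rot: [-0.0, 0.994, 0.111, -0.001]
contact_force: [-0.2, 0.1, 1.3]
gripper_width: -0.2
gripper_force: 0.0
time: 11.28
eef_pos: [463.5, -78.1, 75.0]
ee_rot: [0.001, 0.994, 0.11, 0.002]
contact_force: [2.6, -1.5, 4.9]
gripper_width: -0.0
gripper_force: 2.8
11.325 [463.4477454  -78.0855405   75.01642339]
(np.float64(66.03091213032235), np.float64(0.1420922051784241))
```

```bash
python3 -m creep '[{"x":0,"y":0,"z":0.27,"rx":0,"ry":0,"rz":0},{"x":0,"y":0,"z":0.27,"rx":0,"ry":0,"rz":0},{"x":0,"y":0,"z":0.27,"rx":0,"ry":0,"rz":0},{"x":0,"y":0,"z":0,"rx":0,"ry":0,"rz":0},{"x":0,"y":0,"z":0,"rx":0,"ry":0,"rz":0}]'; python3 b.py w6 gauge_line rest_edge lever_ball
python3 - <<'E'
import cv2
im=cv2.imread('pics/w6.png')[0:150,420:620]; cv2.imwrite('pics/w6c.png',cv2.resize(im,(800,600),interpolation=cv2.INTER_CUBIC))
E
```

```text
time: 11.95
eef_pos: [462.1, -77.3, 234.7]
ee_rot: [-0.0, 0.994, 0.111, -0.001]
contact_force: [-1.3, -0.3, -0.7]
gripper_width: -0.2
gripper_force: 0.0
11.95 [462.1 -77.3 234.7] [-0.     0.994  0.111 -0.001] [-1.28949583 -0.33344556 -0.68083524]
gauge_line [ 616.5 -110.2   98. ] 0.88 [500.  36.]
rest_edge [ 615.1 -106.6   92.3] 0.78 [491.  40.]
lever_ball [469.7  44.   90.7] 0.78 [205. 228.]
```

View pics/w6c.png

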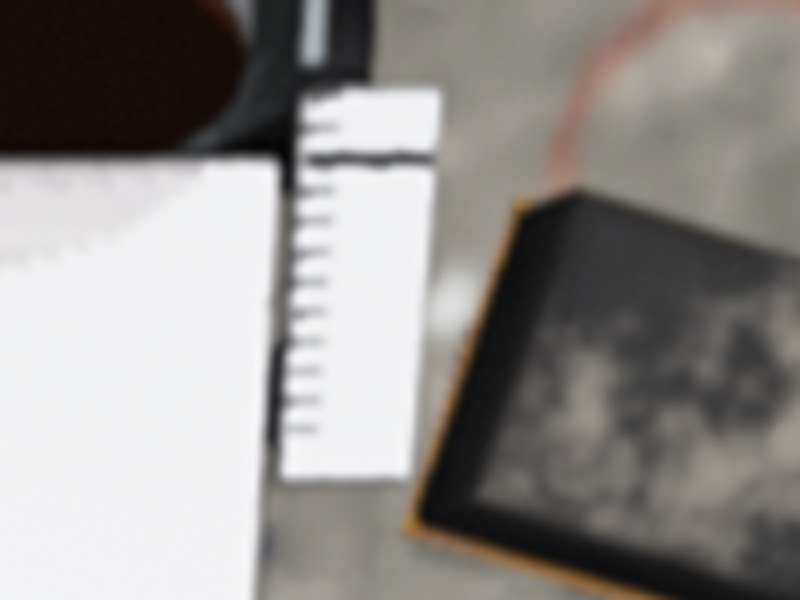

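The table edge (row 158) is level with the long gauge line (row 159). Now the lever.

```bash
python3 -m creep '[{"x":0.02,"y":0.2,"z":0,"rx":0,"ry":0,"rz":0},{"x":0.025,"y":0.2,"z":-0.05,"rx":0,"ry":0,"rz":0},{"x":0.02,"y":0.187,"z":-0.15,"rx":0,"ry":0,"rz":0},{"x":0,"y":0,"z":-0.2,"rx":0,"ry":0,"rz":0},{"x":0,"y":0,"z":-0.16,"rx":0,"ry":0,"rz":0},{"x":0,"y":0,"z":0,"rx":0,"ry":0,"rz":0}]'; python3 b.py w7 lever_ball
```

```text
time: 12.9
eef_pos: [473.1, 40.2, 119.8]
ee_rot: [-0.0, 0.994, 0.111, -0.004]
contact_force: [0.7, -0.2, 0.3]
gripper_width: -0.0
gripper_force: 0.0
12.9 [473.1  40.2 119.8] [-0.     0.994  0.111 -0.004] [ 0.74311052 -0.19971598  0.29993409]
lever_ball [471.   40.6  87.2] 0.82 [381. 348.]
```

View pics/w7.png

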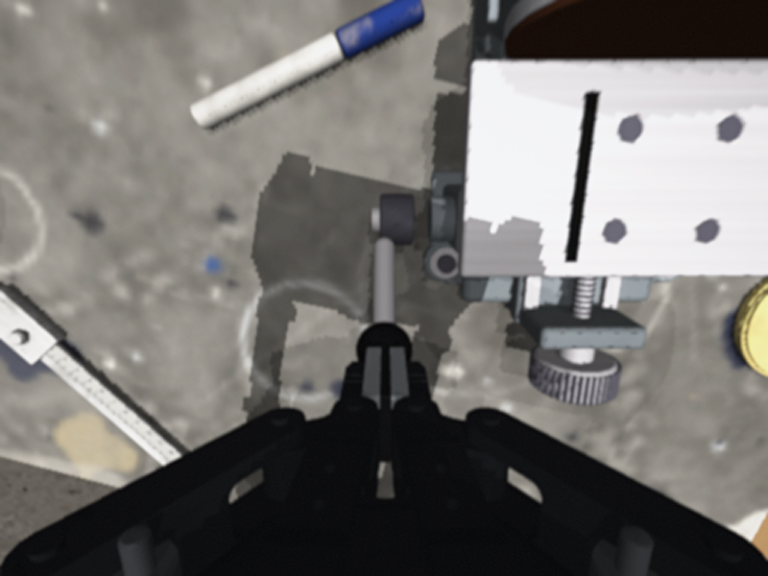

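Ball (384,345) sits centred under the tips (386); press along its arc.

```bash
python3 -m creep '[{"x":0,"y":0,"z":-0.02,"rx":0,"ry":0,"rz":0},{"x":-0.024,"y":-0.006,"z":-0.026,"rx":0,"ry":0,"rz":0},{"x":-0.024,"y":-0.006,"z":-0.027,"rx":0,"ry":0,"rz":0}]'; python3 -m creep '[{"x":-0.018,"y":-0.004,"z":-0.03,"rx":0,"ry":0,"rz":0},{"x":-0.018,"y":-0.004,"z":-0.03,"rx":0,"ry":0,"rz":0},{"x":-0.011,"y":-0.003,"z":-0.034,"rx":0,"ry":0,"rz":0}]'; python3 -m creep '[{"x":-0.011,"y":-0.003,"z":-0.034,"rx":0,"ry":0,"rz":0},{"x":-0.003,"y":0,"z":-0.034,"rx":0,"ry":0,"rz":0},{"x":0,"y":0,"z":0,"rx":0,"ry":0,"rz":0}]'
```

```text
time: 13.38
eef_pos: [465.6, 37.6, 109.3]
ee_rot: [0.0, 0.994, 0.111, 0.0]
contact_force: [-0.9, -0.2, 2.5]
gripper_width: -0.0
gripper_force: 1.3
time: 13.75
eef_pos: [455.6, 35.2, 90.9]
ee_rot: [0.0, 0.994, 0.111, -0.0]
contact_force: [-4.2, -1.1, 4.1]
gripper_width: 0.1
gripper_force: 2.3
time: 14.12
eef_pos: [453.3, 35.0, 75.7]
ee_rot: [-0.0, 0.994, 0.111, -0.0]
contact_force: [-0.1, -0.5, -0.5]
gripper_width: -0.1
gripper_force: 0.0
```

```bash
python3 -m creep '[{"x":-0.003,"y":0,"z":-0.025,"rx":0,"ry":0,"rz":0},{"x":0,"y":0,"z":-0.02,"rx":0,"ry":0,"rz":0},{"x":0,"y":0,"z":0,"rx":0,"ry":0,"rz":0}]'; python3 -m creep '[{"x":0,"y":0,"z":-0.01,"rx":0,"ry":0,"rz":0},{"x":0,"y":0,"z":0,"rx":0,"ry":0,"rz":0}]'
```

```text
time: 14.5
eef_pos: [452.9, 35.0, 67.2]
ee_rot: [-0.0, 0.994, 0.111, -0.0]
contact_force: [-0.1, 0.6, -0.1]
gripper_width: 0.1
gripper_force: 0.0
time: 14.75
eef_pos: [453.0, 35.0, 65.8]
ee_rot: [-0.0, 0.994, 0.111, 0.0]
contact_force: [-1.6, 0.0, 1.7]
gripper_width: -0.2
gripper_force: 1.1
```

```bash
python3 -m creep '[{"x":0,"y":0,"z":-0.01,"rx":0,"ry":0,"rz":0},{"x":0,"y":0,"z":0,"rx":0,"ry":0,"rz":0}]'; python3 b.py w8 lever_ball
```

```text
time: 15.0
eef_pos: [453.1, 35.0, 65.4]
ee_rot: [-0.0, 0.994, 0.111, 0.0]
contact_force: [-6.5, -0.3, 11.6]
gripper_width: -0.1
gripper_force: 5.7
15.0 [453.1  35.   65.4] [-0.     0.994  0.111  0.   ] [-6.46120785 -0.27680752 11.64801742]
lever_ball [455.   35.7  41.4] 0.95 [382. 348.]
```

View pics/w8.png

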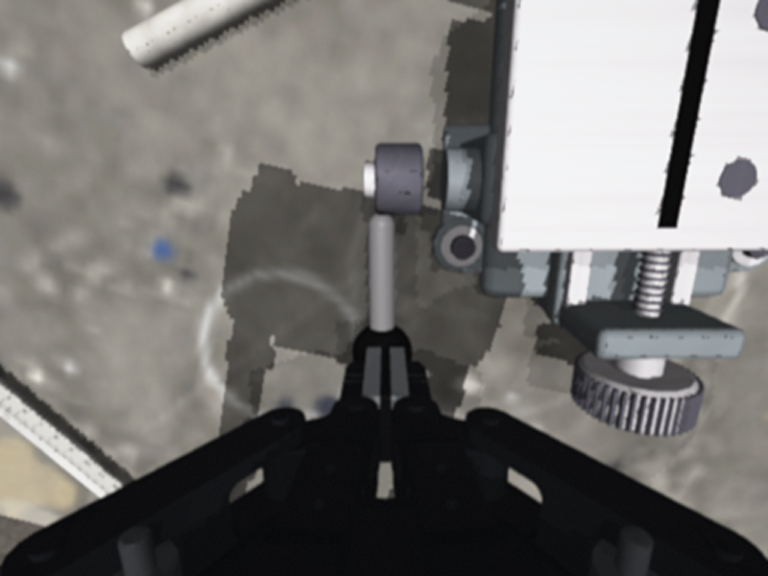

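```bash
python3 -m creep '[{"x":0,"y":0,"z":0.2,"rx":0,"ry":0,"rz":0},{"x":0,"y":0,"z":0.27,"rx":0,"ry":0,"rz":0},{"x":0,"y":-0.15,"z":0.25,"rx":0,"ry":0,"rz":0},{"x":0.02,"y":-0.25,"z":0.13,"rx":0,"ry":0,"rz":0},{"x":0.025,"y":-0.17,"z":0,"rx":0,"ry":0,"rz":0},{"x":0,"y":0,"z":0,"rx":0,"ry":0,"rz":0},{"x":0,"y":0,"z":0,"rx":0,"ry":0,"rz":0}]'; python3 b.py w9 gauge_line rest_edge lever_ball
```

```text
time: 15.98
eef_pos: [461.8, -78.7, 233.0]
ee_rot: [-0.0, 0.994, 0.111, -0.0]
contact_force: [0.2, 0.7, 0.3]
gripper_width: 0.0
gripper_force: 0.0
15.975 [461.8 -78.7 233. ] [-0.     0.994  0.111 -0.   ] [0.23461723 0.65006969 0.32108579]
gauge_line [ 616.7 -106.9   93.3] 0.6 [491.  35.]
rest_edge [ 618.9 -107.5   91.6] 0.66 [493.  32.]
lever_ball [454.1  35.1  46.7] 0.81 [236. 242.]
```

View pics/w9.png

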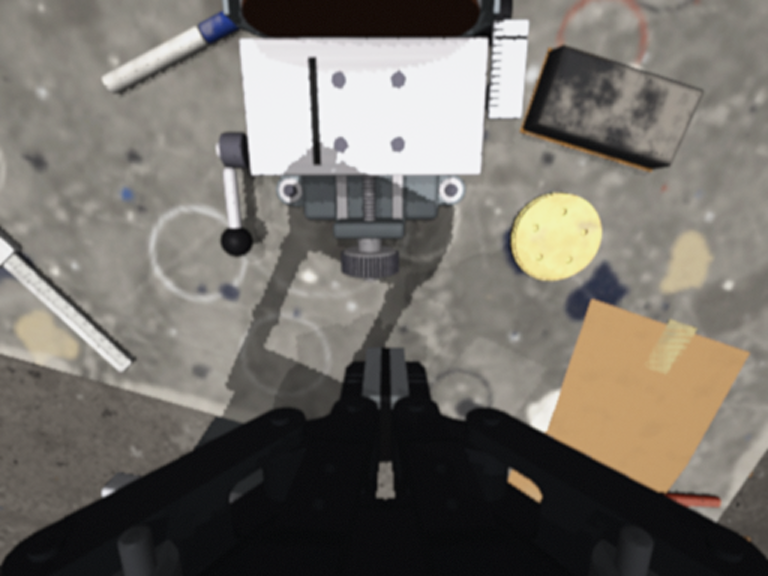

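The table edge (row ~37 at x 487) is level with the long line (row ~37), the ball is down at (236,242), and the bystanders are unmoved.

```bash
python3 -c "
from plant import *
print(sign_off())"
```

```text
the job is handed in; nothing more can be done
None
```

I rolled the table level with the long gauge line (gap about 4 mm by camera), pressed the clamp lever down to its stop, left the nearby items where they lay, and handed the job in at about 16 s; the sign-off returned no verdict.

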